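# Dock the sample carrier and bolt it

## Robot

A 6-joint arm with a two-finger parallel gripper is mounted at the origin on the work surface. World frame = base frame: x ahead of the robot, y to its left, z up, the work surface at z = 0. Lengths are in m, angles in degrees, forces in N, time in s.
With the tool pointing down it reaches from about 0.375 to 0.9 m from the base axis. Payload 3.1 kg.
Tool frame: the origin (TCP) lies midway between the tips of the shut fingers; the grasp point (between the pads) lies 19 mm behind it; z points along the fingers, y is the direction in which the jaws open and shut (so a half turn about z gives the same grasp; the last joint's range is limited). The gripper opens to 87 mm and grips with 3 to 60 N. Pads are 19 mm wide; open, the fingers measure 117 mm over their backs; the gripper's body (75 mm by 190 mm) begins 51 mm behind the grasp point.
Start: joints at [-86.087, 30.224, 82.088, -0, 67.689, -10.227], TCP at [0.153, -0.606, 0.223] pointing down, gripper open.
Joint ranges: [-176.69, 176.69], [-43.24, 126.21], [12.49, 139.97], [-82, 262], [0, 151.66], [-163.58, 163.58]. Speed limits (degrees/s): [159.86, 159.86, 180, 180, 180, 180].

## Interface

Orientations are given as [roll, pitch, yaw] about the fixed x, y, z axes, in that order (R = Rz(yaw) Ry(pitch) Rx(roll)).
In Python, from plant import manip gives the robot as it stands.
- The arm moves only by the tool arm_command, never from a script. Its arguments are lists of equal length, an entry for each row: "linear": the shift along the tool's x, y, z in cm, a list of three; "spin": the turn about the tool's z in rad; "gripper": the gripper command: -1 is shut, 1 is fully open, values between are in proportion. In form: {"linear": [[x, y, z], ...], "spin": [spin, ...], "gripper": [gripper, ...]}. A call has 1 to 12 rows; each row is the pose to reach, as a shift and turn from the pose measured when the call began, along the tool's axes at that moment; what a row does not reach only later rows make up. A row lasts 1/10 s, in which the tool goes at most 50 mm and 8.59 degrees, less where a joint would pass 70% of its speed; a pose out of reach is approached as far as the arm can. A call with a gripper value outside its range is refused whole. The fingers move at their own pace and stop on an object; "force" is the grip in N (left out, the last holds). Time passes only in rows, so rows that repeat a pose let the fingers close. It gives the time, the measured TCP pose, the force and the opening at its end, in the units of the state.
- manip.sense(): the state, without advancing time (a new reading comes with each control period).
- manip.camera(name): name is "scene" or "side" or "wrist"; returns (picture, depth): 420x560x3 uint8, blue, green, red; 420x560 float32, m along the optical axis (not along the pixel's ray), 0 where there is no reading.
- manip.get_calibration(name): a dict with "K" (3x3 intrinsics, pixels), "origin" and "orientation" of the camera in the world. Camera axes: x right, y up, looking along -z (the intrinsics and any distortion apply to the point x, -y, -z); pixel columns grow to the right and rows downward; lengths in m; the calibration is good to about 2 mm. The wrist camera is an equidistant fisheye: a pixel r from the principal point sees the ray r / f radians off the axis. A picture is of the moment at which its call begins: read the wrist's pose just before it. get_calibration takes no time and is no camera call; for the wrist camera it gives the pose at the moment of the call.
- manip.sign_off(): hands the job in, once; it reports no verdict.
The state is a dict: "time_s": time; "joint_positions": joint angles; "joint_vel": joint speeds; "tau": joint torques, N m; "eef_pos": TCP position; "ee_rot": TCP orientation; "contact_force": force on the tool from outside, world axes, zero at the start; "moment": the same for the moment, N m; "width": finger opening in m.
Only numpy, scipy, OpenCV 4.12 (cv2) and the standard library are available. Lean on these libraries where they do the work, as an engineer would, in place of code of your own. Each camera call takes 0.05 s, during which the arm holds its last target. There are 200 camera calls.

## Task

Push the sample carrier along the rails of its loading deck, towards the white reader head, until you feel its feet drop into the notches, then push the steel bolt fully in over the edge of the board so that it is locked down. Only push with the fingertips: do not pinch or lift the carrier, and leave the bottle, the jar and the tip box where they stand. Let go of everything at the end.

Things in the scene. Friction and masses are not known exactly. Their poses are not given: they have to be found in the camera images.
- deck: Fixed loading deck: grey base 440 x 132 x 10 mm, steel tracks (tops 24 mm above table), aluminium guide walls along both sides (tops 44 mm above table, 120 mm apart inside), open at the start end. Origin: centre of base, on the table. x = slide direction, towards the white reader head (150 mm wide, 75 tall, face at x = +190 mm, an end stop); y = across, bolt on the +y side; z up.
- deck_home (a point): Point on the deck (deck x = +75 mm, y = 0, 18 mm above table) where the carrier's origin lies when home. Each of the 4 feet then sits in its own track notch, 20 mm long, 6 mm deep: the carrier drops level by 6 mm, all feet at once, with 4 mm play each way along the slide. Pushed fast (over 0.1 m/s) it may skip the notches and slide up to 45 mm on, to the head.
- carrier: White board 140 (along slide) x 116 x 8 mm on 4 feet, with fixed grey block (92 x 62 mm) of white-capped tubes, tops 62 mm above origin. 0.36-0.56 kg; takes 2 to 6 N to push, up to 10 N where it rubs a guide. Origin: board centre in plan, at the feet's soles: 24 mm above table riding, 18 mm home. Board lies 8-16 mm above origin. x = slide direction, z up. Starts 115-205 mm short of home.
- carrier_lip (a point): Middle of the rear face of the carrier's upright push lip (70 mm wide, 6 mm thick, 16 to 46 mm above the carrier's origin), on the end away from the reader head, 70 mm behind the carrier's origin and 31 mm above it: push here, along the deck's x axis.
- bolt (a joint): Travel of the steel bolt in m: 0 to 0.005 at the start (drawn back), 0.030 = fully in over the board's edge (end stop). Slides along the deck's -y axis, stays where left; friction about 2 N. Its flat bar (26 mm wide, 36 to 46 mm above table) passes 2.5 mm over the board when the carrier is home, and strikes the board's edge when it is not.
- bolt_pad (a point): Middle of the outer face of the bolt's upright black push plate (30 mm wide, 8 mm thick, 36 to 77 mm above table; this point 66 mm above table), on the side away from the deck: push here along the deck's -y axis. Drawn back, it is 131 mm from the deck's centre line. Beyond it there is open table.
- reagent: Brown glass bottle, 60 mm diameter, 100 mm tall, standing on the table; origin at the centre of its base. To be left alone.
- pot: Small jar, 52 mm diameter, 60 mm tall, standing on the table; origin at the centre of its base. To be left alone.
- tipbox: Open blue box 100 x 70 x 45 mm standing on the table; origin at the centre of its base. To be left alone.
Mind the look-alikes: they are no part of the job. Several things have the shape of the carrier; the one meant has the colours described above.

How it is judged:
By the outcome, as a careful person would: the job done as asked, in the order asked, and still so for the second after the job is handed in, with the robot touching nothing.
It also fails if it takes over 54 s, if anything falls off the work surface, if the arm or the gripper's body presses on something with over 40 N, if the wrist force passes 120 N, or if a joint passes its speed limit or range.

## Working session

There is one attempt and no reset: what is moved stays moved. The work goes in short steps, Python scripts to look and compute and a tool call to move; the robot and the scene stay as the last step left them, time stands still between calls to the robot, and variables do not carry over. Pictures are saved under pics/ and viewed, about 8 in all and at most 12, crops included, and the job is handed in when it is done.

Besides the shell and the picture viewer there is one more tool, called as name(argument=value, ...) on one line, values as JSON. arm_command: Moves the arm, as the interface text tells. Its arguments: {"type":"object","properties":{"linear":{"type":"array","items":{"type":"array","items":{"type":"number"}}},"spin":{"type":"array","items":{"type":"number"}},"gripper":{"type":"array","items":{"type":"number"}},"force":{"type":"number"}},"required":["linear","spin","gripper"]}

```bash
mkdir -p pics; cat > h.py <<'E'
import numpy as np,cv2
from plant import manip
from scipy.spatial.transform import Rotation as R
def rot(o):
    o=np.array(o,float)
    if o.shape==(3,3): return o
    return R.from_euler('xyz',o,degrees=True).as_matrix() if o.size==3 else R.from_quat(o).as_matrix()
def cloud(d,c):
    K=np.array(c['K']);v,u=np.mgrid[:d.shape[0],:d.shape[1]]
    p=np.stack([(u-K[0,2])/K[0,0]*d,-(v-K[1,2])/K[1,1]*d,-d],-1)
    return p@rot(c['orientation']).T+np.array(c['origin'])
E
python3 - <<'E'
from h import *
print(manip.sense())
for n in('scene','side'):
    c=manip.get_calibration(n);print(n,c)
    p,d=manip.camera(n);cv2.imwrite(f'pics/{n}0.png',p);np.savez(f'{n}0.npz',p=p,d=d)
E
```

```text
{'time_s': 0.0, 'joint_positions': array([-8.60865360e+01,  3.02804529e+01,  8.21568949e+01, -1.89838916e-03,
        6.76866891e+01, -1.02283725e+01]), 'joint_vel': array([ 0.04438167, -0.0334849 ,  0.07455511,  0.02144738,  0.02248057,
        0.00011396]), 'tau': array([ 6.37398334e-04, -4.40043211e+01, -1.76592869e+01,  6.32627564e-02,
        5.83530567e-02, -1.86941461e-04]), 'eef_pos': array([ 0.15265944, -0.60531864,  0.22155285]), 'ee_rot': array([-1.79877623e+02, -2.02986902e-02,  1.41425375e+01]), 'contact_force': array([-0.58700222, -0.22811996, -1.44407606]), 'moment': array([ 0.04708684, -0.01952338, -0.02791659]), 'width': 0.08707295980325329}
scene {'K': array([[515.54799227,   0.        , 286.10254318],
       [  0.        , 515.54799227, 208.91485574],
       [  0.        ,   0.        ,   1.        ]]), 'origin': array([ 1.20113454, -0.13872015,  0.78779982]), 'orientation': array([43.16939878, -0.17927954, 82.76704315])}
side {'K': array([[458.02126038,   0.        , 277.65454087],
       [  0.        , 458.02126038, 211.66958587],
       [  0.        ,   0.        ,   1.        ]]), 'origin': array([ 0.39250069, -0.652413  ,  0.62586938]), 'orientation': array([ 48.23678224,   0.54736342, -17.17619462])}
```

View pics/scene0.png

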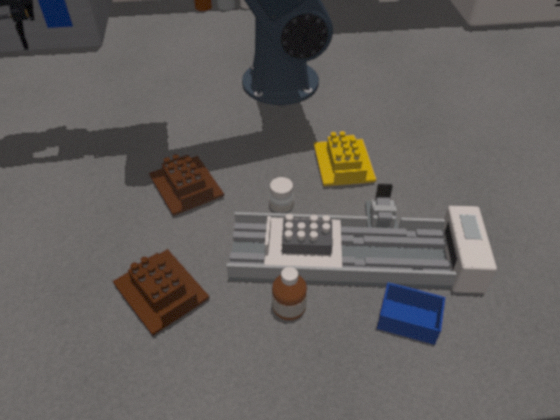

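View pics/side0.png

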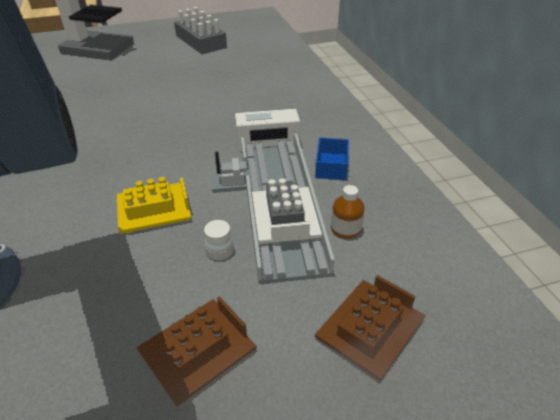

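The scene view shows the white carrier with white-capped tubes on the deck at (305,240), bolt at (383,205), head at (470,245), jar at (281,192), bottle at (289,293) and tip box at (412,313). Look-alikes: brown at (187,182) and (160,290), yellow at (345,160). They have the wrong colours and stand off the deck. Only the one at (305,240) fits; the side view shows it at (285,212).

```bash
cat > m.py <<'E'
from h import *
def load(n,tag):
    z=np.load(f'{n}{tag}.npz');return z['p'],z['d'],cloud(z['d'],manip.get_calibration(n))
def rect(pts): return cv2.minAreaRect((pts[:,:2]*1000).astype(np.float32))
E
python3 - <<'E'
from m import *
for n,box in(('scene',(215,195,500,300)),('side',(205,105,335,280))):
    p,d,P=load(n,'0')
    x0,y0,x1,y1=box;m=np.zeros(d.shape,bool);m[y0:y1,x0:x1]=1;m&=d>0
    z=P[...,2];print(n,'table z',np.median(z[(d>0)&(abs(z)<.012)]))
    hsv=cv2.cvtColor(p,cv2.COLOR_BGR2HSV)
    grey=(hsv[...,1]<60)
    for nm,lo,hi,ex in(('wall',.040,.049,grey),('head',.070,.080,grey),('board',.035,.0445,grey&(p.min(-1)>170)),('tubes',.082,.092,grey),('black',.05,.085,p.max(-1)<60),('base+',.006,.05,grey)):
        s=m&ex&(z>lo)&(z<hi)
        k,l,st,cc=cv2.connectedComponentsWithStats(s.astype(np.uint8),connectivity=8)
        for i in range(1,k):
            if st[i,4]>25:
                q=P[l==i];r=rect(q);bx=cv2.boxPoints(r)
                print(nm,st[i],np.round(q.mean(0)*1000),'rect',np.round(r[0],1),np.round(r[1],1),round(r[2],2),np.round(bx).tolist())
    for nm,h0,h1 in(('brown',0,18),('blue',110,130)):
        pass
crop=np.load('scene0.npz')['p'][190:310,215:415];c2=cv2.resize(crop,None,fx=4,fy=4,interpolation=cv2.INTER_CUBIC)[:480]
cv2.imwrite('pics/crop.png',c2)
E
```

```text
scene table z 0.0019208996707733017
wall [272 195  19   5  42] [474. -54.  44.] rect [473.9 -55.2] [36.9 12.5] 77.1 [[464.0, -72.0], [476.0, -75.0], [484.0, -39.0], [472.0, -36.0]]
wall [376 196  15   9 111] [512. 148.  47.] rect [512.4 149.3] [29.9 24.5] 86.95 [[499.0, 135.0], [524.0, 134.0], [525.0, 164.0], [501.0, 165.0]]
wall [373 207  24  13 145] [549. 140.  46.] rect [545.7 138.5] [46.1 28. ] 62.87 [[523.0, 124.0], [548.0, 112.0], [569.0, 153.0], [544.0, 165.0]]
wall [ 227  212  266   70 3136] [625.   4.  43.] rect [611.1  70.1] [470.6 141.7] 79.02 [[497.0, -147.0], [636.0, -174.0], [725.0, 288.0], [586.0, 315.0]]
wall [293 214  21   5  80] [532. -19.  45.] rect [532.5 -18.3] [39.  11.9] 83.75 [[524.0, -37.0], [536.0, -38.0], [541.0, 0.0], [529.0, 2.0]]
wall [315 214   9   5  28] [536.  14.  45.] rect [535.7  12.8] [15.3  8.2] 82.74 [[531.0, 6.0], [539.0, 5.0], [541.0, 20.0], [533.0, 21.0]]
wall [401 216  51  32 237] [578. 219.  45.] rect [599.  206.2] [86.7 77.2] 78.78 [[553.0, 171.0], [628.0, 156.0], [645.0, 241.0], [570.0, 256.0]]
head [ 448  205   49   67 2135] [651. 269.  
[... 6183 characters left out ...]
4.] rect [639.7 242.1] [ 8.7 84.8] 78.39 [[597.0, 246.0], [680.0, 229.0], [682.0, 238.0], [599.0, 255.0]]
black [216 153   4  16  43] [499. 139.  66.] rect [500.8 145. ] [23.5  5.9] 75.19 [[495.0, 134.0], [501.0, 133.0], [507.0, 156.0], [501.0, 157.0]]
base+ [ 211  129  123  151 9120] [594.  26.  25.] rect [573.6  66.6] [456.  212.8] 79.06 [[426.0, -137.0], [635.0, -177.0], [721.0, 270.0], [512.0, 311.0]]
base+ [331 210   4  20  59] [677. -69.  28.] rect [676.8 -68.1] [ 3.1 19.8] 1.36 [[675.0, -58.0], [675.0, -78.0], [679.0, -78.0], [678.0, -58.0]]
base+ [205 234  29  25 511] [456. -70.  27.] rect [456.3 -63.3] [32.9 51.9] 81.6 [[428.0, -76.0], [480.0, -83.0], [484.0, -51.0], [433.0, -43.0]]
```

View pics/crop.png

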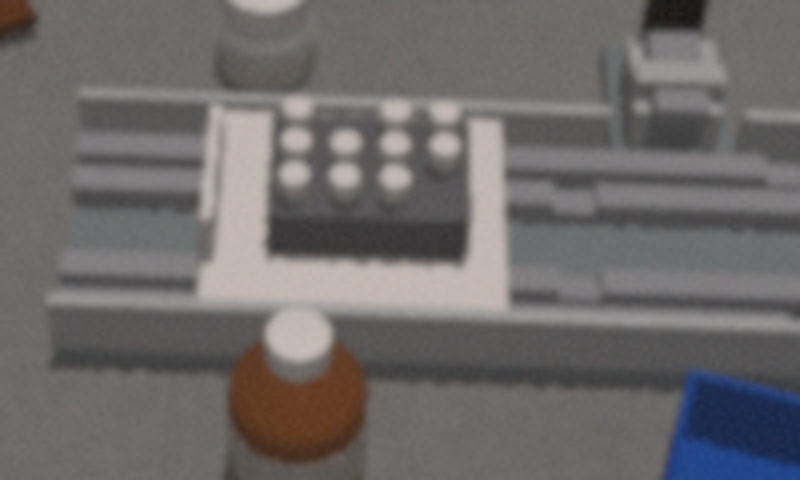

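The crop confirms it: white board, grey block, white caps and push lip on the left at crop (212,180), riding on the rails, with notches visible at (575,205). The deck's yaw is about 79.8°, the carrier sits at deck x ≈ -82 mm, and the lip's rear face at about -152 mm. I'll move to a point behind and above the lip with the fingers shut.

arm_command(linear=[[4.4,-3.1,0.6],[8.8,-6.2,1.2],[13.2,-9.2,1.8],[17.6,-12.3,2.4],[22,-15.3,3],[26.5,-18.4,3.5],[31,-21.5,4],[35.3,-24.5,4.5],[39.7,-27.6,5],[44,-30.6,5.5],[48.5,-33.7,6],[53,-36.8,7]], spin=[-0.1,-0.2,-0.3,-0.4,-0.5,-0.6,-0.7,-0.8,-0.9,-1.0,-1.1,-1.145], gripper=[-1,-1,-1,-1,-1,-1,-1,-1,-1,-1,-1,-1], force=20)

```text
time_s: 1.3
eef_pos: [0.5454, -0.1541, 0.1593]
ee_rot: [-180.0, -0.1, 79.9]
contact_force: [1.2, -0.5, -0.0]
width: 0.0027
```

arm_command(linear=[[0,0,0],[0,0,0]], spin=[0,0], gripper=[-1,-1])

```text
time_s: 1.5
eef_pos: [0.5454, -0.1527, 0.1586]
ee_rot: [-179.9, -0.1, 80.1]
contact_force: [-0.1, -0.7, 0.6]
width: 0.0006
```

arm_command(linear=[[1.7,1.3,1],[3.4,2.5,3],[3.4,2.5,6],[3.4,2.5,9],[3.4,2.5,10.7],[3.4,2.5,10.7],[3.4,2.5,10.7]], spin=[0,0.004,0.004,0.004,0.004,0.004,0.004], gripper=[-1,-1,-1,-1,-1,-1,-1])

```text
time_s: 2.2
eef_pos: [0.5752, -0.1247, 0.0518]
ee_rot: [-179.9, -0.1, 79.7]
contact_force: [0.2, -0.7, 0.1]
width: 0.0006
```

```bash
python3 - <<'E'
from m import *
print(manip.sense()['eef_pos'],manip.sense()['contact_force'])
p,d=manip.camera('side')
cv2.imwrite('pics/side1.png',cv2.resize(p[150:300,180:380],None,fx=4,fy=4,interpolation=cv2.INTER_CUBIC))
p,d,P=load('scene','0')
hsv=cv2.cvtColor(p,cv2.COLOR_BGR2HSV)
m=(hsv[...,0]>20)&(hsv[...,0]<35)&(hsv[...,1]>150)&(d>0)
m[:120]=0;q=P[m];r=rect(q[q[:,2]<.03]);print('yellow',np.round(cv2.boxPoints(r)),q[:,2].max())
E
```

```text
[ 0.57523386 -0.12468526  0.05181229] [ 0.20613762 -0.6727296   0.07238794]
yellow [[274.  46.]
 [423.  43.]
 [425. 159.]
 [277. 162.]] 0.07019531347729868
```

View pics/side1.png

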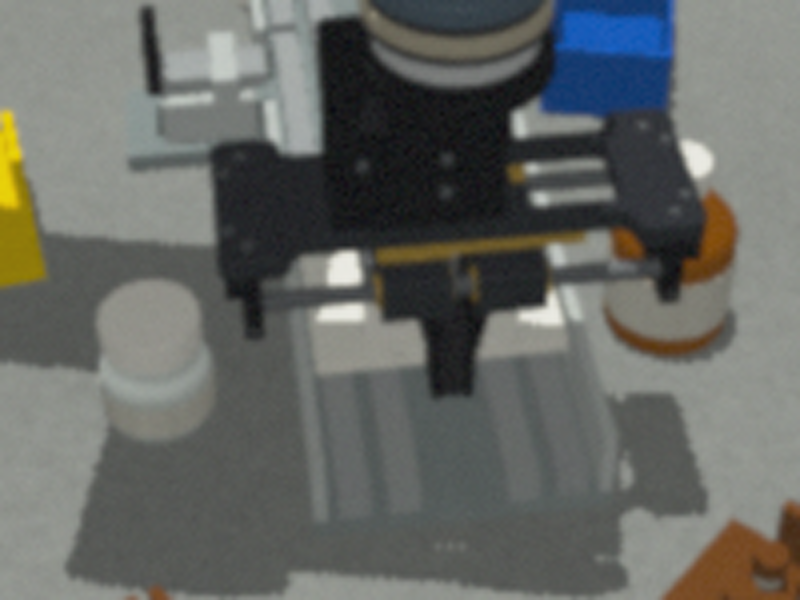

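The fingertip at (455,375) stands behind the lip, centred, with the jar at (155,360) and the bottle at (670,280) clear. I'll push slowly at about 0.05 m/s.

arm_command(linear=[[0.5,0,0],[1.0,0,0],[1.5,0,0],[2,0,0],[2.5,0,0],[3,0,0],[3.5,0,0],[4,0,0],[4.5,0,0],[5,0,0],[5.5,0,0],[6,0,0]], spin=[0,0,0,0,0,0,0,0,0,0,0,0], gripper=[-1,-1,-1,-1,-1,-1,-1,-1,-1,-1,-1,-1])

```text
time_s: 3.45
eef_pos: [0.5866, -0.0653, 0.0526]
ee_rot: [-180.0, -0.1, 79.8]
contact_force: [-1.3, -5.1, 3.4]
width: 0.0007
```

arm_command(linear=[[0.5,0,0],[1.0,0,0],[1.5,0,0],[2,0,0],[2.5,0,0],[3,0,0],[3.5,0,0],[4,0,0],[4.5,0,0],[5,0,0],[5.5,0,0],[6,0,0]], spin=[0,0,0,0,0,0,0,0,0,0,0,0], gripper=[-1,-1,-1,-1,-1,-1,-1,-1,-1,-1,-1,-1])

```text
time_s: 4.65
eef_pos: [0.5973, -0.0058, 0.0526]
ee_rot: [-179.9, -0.1, 79.8]
contact_force: [-1.1, -4.3, 2.3]
width: 0.0007
```

```bash
cat > st.py <<'E'
from m import *
import sys
s=manip.sense();u=np.array([.1776,.9841]);v=np.array([-.9841,.1776]);o=np.array([.5665,-.1605])+.22*u
e=s['eef_pos'];print('t',s['time_s'],'deck tcp',(e[:2]-o)@u,(e[:2]-o)@v,e[2],'F',np.round(s['contact_force'],1),'rot',s['ee_rot'])
for n in('scene','side'):
    p,d=manip.camera(n);np.savez(n+'1.npz',p=p,d=d);P=cloud(d,manip.get_calibration(n))
    X=(P[...,:2]-o)@u;Y=(P[...,:2]-o)@v;Z=P[...,2]
    w=(d>0)&(abs(Y)<.056)&(X<.17)&(X>-.2)&(p.min(-1)>140)&(np.ptp(p.astype(int),axis=-1)<45)
    b=w&(Z>.022)&(Z<.05);c=w&(Z>.07)&(Z<.1)&(abs(Y)<.034)
    k=lambda m,A:np.round(np.percentile(A[m],[1,50,99])*1000,1) if m.sum() else 0
    print(n,'board X',k(b,X),'Z',k(b,Z),'Y',k(b,Y),'tubes Z',k(c,Z),'X',k(c,X),c.sum())
    q=w&(Z>.03)&(Z<.045)&(abs(Y)>.036);print('   board top Z',k(q,Z),q.sum())
E
python3 st.py
```

```text
t 4.65 deck tcp -0.06225081223584131 -0.0028181941326167075 0.052590471018195695 F [-1.1 -4.3  2.3] rot [-1.79945989e+02 -7.43208361e-02  7.97617083e+01]
scene board X [-17.9  62.3  94.1] Z [25.6 41.7 45. ] Y [-55.7 -41.2  52.1] tubes Z [70.9 87.4 90.6] X [-14.9  30.7  70.1] 384
   board top Z [38.5 41.7 44.6] 559
side board X [-198.7 -148.6   68.1] Z [22.1 24.5 41.5] Y [-55.3  28.1  54.1] tubes Z 0 X 0 0
   board top Z [35.6 38.7 41.4] 294
```

arm_command(linear=[[0.4,0,0],[0.8,0,0],[1.2,0,0],[1.6,0,0],[2,0,0],[2.4,0,0],[2.8,0,0],[3.2,0,0],[3.5,0,0],[3.8,0,0]], spin=[0,0,0,0,0,0,0,0,0,0], gripper=[-1,-1,-1,-1,-1,-1,-1,-1,-1,-1])

```text
time_s: 5.75
eef_pos: [0.6039, 0.0329, 0.0524]
ee_rot: [-179.9, -0.1, 79.8]
contact_force: [-0.6, -2.3, 0.1]
width: 0.0004
```

arm_command(linear=[[0.2,0,0],[0.4,0,0],[0.6,0,0],[0.8,0,0]], spin=[0,0,0,0], gripper=[-1,-1,-1,-1])

```text
time_s: 6.15
eef_pos: [0.6053, 0.0409, 0.0524]
ee_rot: [-179.9, -0.1, 79.8]
contact_force: [-1.3, -3.2, 1.4]
width: 0.0004
```

```bash
python3 st.py
```

```text
t 6.15 deck tcp -0.014945971263517575 -0.0023768255470918496 0.05238713508119808 F [-1.3 -3.2  1.4] rot [-1.79902073e+02 -1.46379807e-01  7.97632410e+01]
scene board X [-114.4  104.6  142.5] Z [24.9 41.6 44.4] Y [-55.8 -41.2  52. ] tubes Z [70.5 87.4 90.2] X [ 33.4  78.7 117.4] 380
   board top Z [39.  41.6 44.1] 568
side board X [-198.4 -127.9  123.8] Z [22.  23.6 41.2] Y [-55.4  24.6  54.1] tubes Z 0 X 0 0
   board top Z [36.2 38.8 41.4] 317
```

Still riding. I'll creep on in 2 mm rows with short calls, so I can stop at the drop.

arm_command(linear=[[0.2,0,0],[0.4,0,0]], spin=[0,0], gripper=[-1,-1])

```text
time_s: 6.45
eef_pos: [0.6059, 0.0453, 0.0523]
ee_rot: [-179.9, -0.2, 79.8]
contact_force: [-0.9, -1.7, 1.0]
width: 0.0004
```

arm_command(linear=[[0.2,0,0],[0.3,0,0]], spin=[0,0], gripper=[-1,-1])

```text
time_s: 6.65
eef_pos: [0.6063, 0.0485, 0.0522]
ee_rot: [-179.9, -0.2, 79.8]
contact_force: [-1.0, -2.4, 0.2]
width: 0.0004
```

```bash
python3 st.py
```

```text
t 6.65 deck tcp -0.007289836140127989 -0.002044450558642146 0.052239467572807674 F [-1.  -2.4  0.2] rot [-1.79867936e+02 -1.69409122e-01  7.97791342e+01]
scene board X [-97.4 115.5 148.1] Z [24.3 35.6 39. ] Y [-52.8 -39.2  50.8] tubes Z [77.8 81.4 84.3] X [ 42.6  86.6 118.5] 342
   board top Z [32.5 35.6 39. ] 465
side board X [-198.6 -119.3  141. ] Z [22.1 23.8 35.1] Y [-55.4  24.1  54.6] tubes Z 0 X 0 0
   board top Z [30.6 32.9 35.1] 349
```

Tubes and board both dropped 6 mm (87.4→81.4, 41.7→35.6), so the carrier is home. I'll back off, rise and go round to the outside of the bolt plate.

arm_command(linear=[[-0.5,0,0],[-1.0,0,0],[-1.5,0,0],[-1.5,0,-3],[-1.5,0,-6.5],[-1.5,0,-10],[0.5,-3.5,-10],[3,-7,-10],[5.5,-11,-10],[7.5,-14.5,-10],[8.0,-16,-10],[8.0,-16,-10]], spin=[0,0,0,0,0,0,0,0,0,0,0,0], gripper=[-1,-1,-1,-1,-1,-1,-1,-1,-1,-1,-1,-1])

```text
time_s: 7.95
eef_pos: [0.4612, 0.156, 0.153]
ee_rot: [-179.8, -0.2, 79.9]
contact_force: [0.8, 0.2, -0.6]
width: 0.0005
```

```bash
cat > bolt.py <<'E'
from m import *
u=np.array([.1776,.9841]);v=np.array([-.9841,.1776]);o=np.array([.6056,.056])
for n in('side','scene'):
    p,d=manip.camera(n);P=cloud(d,manip.get_calibration(n));cv2.imwrite(f'pics/{n}_b.png',p)
    X=(P[...,:2]-o)@u;Y=(P[...,:2]-o)@v;Z=P[...,2]
    m=(d>0)&(p.max(-1)<75)&(abs(X-.075)<.03)&(Y>.07)&(Y<.15)&(Z>.05)&(Z<.083)
    k=lambda A:np.round(np.percentile(A[m],[2,50,98])*1000,1) if m.sum() else 0
    print(n,m.sum(),k(X),k(Y),k(Z))
E
python3 st.py|head -5; python3 bolt.py
```

```text
t 7.95 deck tcp 0.07274276230590555 0.15987242621480569 0.15295974250059938 F [ 0.8  0.2 -0.6] rot [-1.79782513e+02 -1.65697553e-01  7.98943134e+01]
scene board X [  6.3  59.2 143.9] Z [32.4 35.7 39.1] Y [-53.1 -34.9  52.6] tubes Z [78.  81.7 84.5] X [ 39.7  84.8 118.3] 350
   board top Z [32.8 35.8 38.7] 653
side board X [-197.2  -61.4  160.3] Z [22.  23.7 35.5] Y [-55.7  18.2  53. ] tubes Z [71.3 78.5 81.2] X [ 38.7  81.8 117.4] 247
   board top Z [30.5 32.8 36. ] 485
side 54 [57.5 60.3 82.8] [116.8 119.6 123.3] [52.4 71.2 76.9]
scene 188 [59.3 72.3 86.6] [114.7 118.9 125.2] [50.5 66.6 79.4]
```

arm_command(linear=[[0,0,3],[0,0,6],[0,0,8.5],[0,0,9.7],[0,0,9.7]], spin=[0,0,0,0,0], gripper=[-1,-1,-1,-1,-1])

```text
time_s: 8.65
eef_pos: [0.4659, 0.1539, 0.0545]
ee_rot: [-179.9, -0.2, 79.6]
contact_force: [-0.0, -0.0, -0.6]
width: 0.0002
```

```bash
python3 - <<'E'
from m import *
print(manip.sense()['eef_pos'],manip.sense()['contact_force'])
p,d=manip.camera('side')
cv2.imwrite('pics/side2.png',cv2.resize(p[80:230,110:310],None,fx=4,fy=4,interpolation=cv2.INTER_CUBIC))
E
```

```text
[0.46593585 0.15394884 0.05454494] [-0.01353988 -0.01015531 -0.58464232]
```

View pics/side2.png

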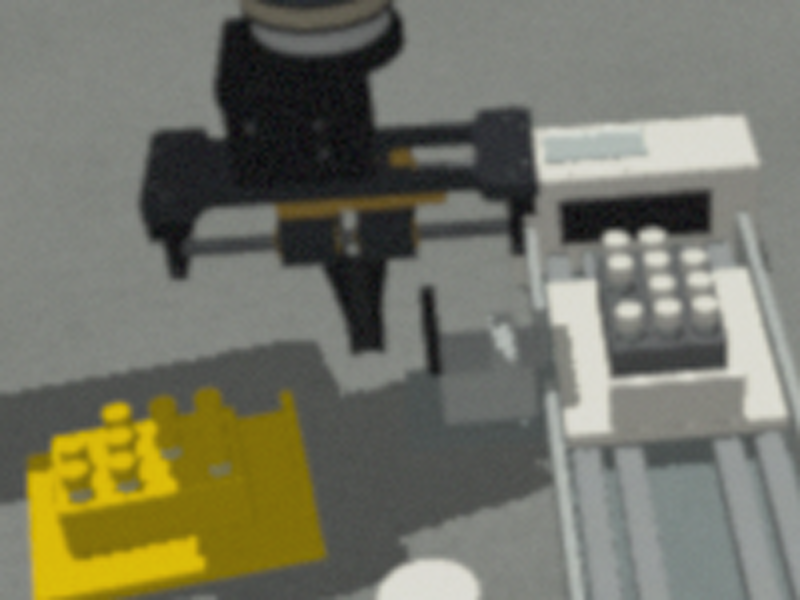

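The closed fingertips at (367,345) stand outside the black plate at (430,330), in line with it, and the carrier sits level. I'll push along tool +y (deck -y).

arm_command(linear=[[0,0.5,0],[0,1,0],[0,1.5,0],[0,1.9,0],[0,2.3,0],[0,2.7,0],[0,3.1,0],[0,3.5,0]], spin=[0,0,0,0,0,0,0,0], gripper=[-1,-1,-1,-1,-1,-1,-1,-1])

```text
time_s: 9.5
eef_pos: [0.5008, 0.148, 0.0556]
ee_rot: [-179.9, -0.2, 79.6]
contact_force: [-2.2, 0.7, 3.0]
width: 0.0003
```

```bash
python3 bolt.py; python3 st.py
```

```text
side 158 [57.  62.  81.2] [102.3 113.  126.7] [52.9 70.7 82.4]
scene 38 [59.3 74.  87.1] [100.2 101.7 104.1] [50.7 54.3 58.6]
t 9.6 deck tcp 0.07192868776908391 0.11831898063000135 0.0556052417075935 F [-0.4  0.7  0.1] rot [179.93708438  -0.21798503  79.60671718]
scene board X [  6.7  68.1 143.8] Z [31.9 35.7 39.1] Y [-52.9 -36.   49.4] tubes Z [78.4 81.5 84.3] X [ 40.2  84.7 119.2] 313
   board top Z [32.9 35.8 38.9] 615
side board X [-197.4  -72.8  161.1] Z [22.  23.4 42.7] Y [-55.6 -24.2  51.6] tubes Z [71.  78.4 81. ] X [ 38.9  75.1 119.2] 223
   board top Z [30.6 32.8 43.9] 446
```

arm_command(linear=[[0,0.2,0],[0,0.4,0],[0,0.6,0]], spin=[0,0,0], gripper=[-1,-1,-1])

```text
time_s: 10.0
eef_pos: [0.5073, 0.1468, 0.0554]
ee_rot: [180.0, -0.2, 79.6]
contact_force: [-2.0, 1.2, 1.7]
width: 0.0008
```

arm_command(linear=[[0,0.2,0],[0,0.3,0]], spin=[0,0], gripper=[-1,-1])

```text
time_s: 10.2
eef_pos: [0.5104, 0.1462, 0.0554]
ee_rot: [180.0, -0.2, 79.6]
contact_force: [-2.5, 1.7, 0.9]
width: 0.0003
```

arm_command(linear=[[0,0.2,0]], spin=[0], gripper=[-1])

```text
time_s: 10.3
eef_pos: [0.5114, 0.146, 0.0554]
ee_rot: [-179.9, -0.2, 79.6]
contact_force: [-6.2, 3.6, 3.8]
width: 0.0002
```

arm_command(linear=[[0,0.2,0],[0,0.2,0]], spin=[0,0], gripper=[-1,-1])

```text
time_s: 10.5
eef_pos: [0.5113, 0.146, 0.0554]
ee_rot: [-179.6, -0.2, 79.6]
contact_force: [-5.4, 3.9, 4.6]
width: 0.0007
```

```bash
python3 bolt.py; python3 st.py|head -3
```

```text
side 155 [58.1 62.  80. ] [ 91.6 102.3 115.6] [53.  69.5 81.9]
scene 33 [60.3 72.6 85.5] [89.5 92.7 95.1] [50.4 52.  54.9]
t 10.6 deck tcp 0.07183432185239153 0.10875347336293627 0.05536318890243748 F [-4.9  2.3  5. ] rot [-1.79637966e+02 -1.75514688e-01  7.95971806e+01]
scene board X [  6.5  72.2 147.2] Z [26.6 35.6 39.2] Y [-52.9 -36.6  49.8] tubes Z [78.2 81.6 84.5] X [ 39.9  85.1 119.1] 291
   board top Z [33.1 35.7 39. ] 597
```

arm_command(linear=[[0,0.3,0],[0,0.6,0],[0,0.6,0]], spin=[0,0,0], gripper=[-1,-1,-1])

```text
time_s: 11.0
eef_pos: [0.5112, 0.1459, 0.0553]
ee_rot: [-178.9, -0.1, 79.6]
contact_force: [-10.8, 4.2, 10.5]
width: 0.0004
```

It's a firm stop: 11 N with no further travel. I'll retreat.

arm_command(linear=[[0,-0.5,0],[0,-1.5,0],[0,-3,0],[0,-3.5,-3],[0,-3.5,-7],[0,-3.5,-11],[0,-6,-15],[0,-8,-17],[0,-8,-17],[0,-8,-17]], spin=[0,0,0,0,0,0,0,0,0,0], gripper=[-1,-1,-1,-1,-1,-1,-1,-1,-1,-1])

```text
time_s: 12.0
eef_pos: [0.4363, 0.1594, 0.227]
ee_rot: [-179.1, -0.1, 79.6]
contact_force: [-0.3, 0.1, 0.2]
width: 0.0004
```

```bash
python3 st.py; python3 bolt.py; python3 -c "
import cv2
a=cv2.imread('pics/side_b.png')[95:245,170:370];b=cv2.imread('pics/scene_b.png')
cv2.imwrite('pics/fin.png',cv2.resize(a,None,fx=4,fy=4,interpolation=cv2.INTER_CUBIC))"
```

```text
t 12.0 deck tcp 0.07166936906534345 0.1849708228372632 0.22698903064002046 F [-0.3  0.1  0.2] rot [-1.79093150e+02 -1.23934980e-01  7.95977042e+01]
scene board X [  6.4  55.2 143.7] Z [32.5 35.7 38.9] Y [-52.8 -34.5  53.8] tubes Z [78.8 81.7 85.1] X [ 40.1  84.9 118.4] 331
   board top Z [32.8 35.8 39.1] 692
side board X [-196.9  -43.1  145.2] Z [22.1 23.9 44.4] Y [-55.5  20.1  54.1] tubes Z [71.4 78.6 81. ] X [ 39.   73.6 118.9] 236
   board top Z [30.6 33.  44.6] 570
side 54 [58.  60.4 83.8] [91.3 94.3 98. ] [50.6 68.5 76.6]
scene 202 [59.3 72.7 87. ] [89.5 93.2 99.1] [50.5 66.  79.5]
```

View pics/fin.png

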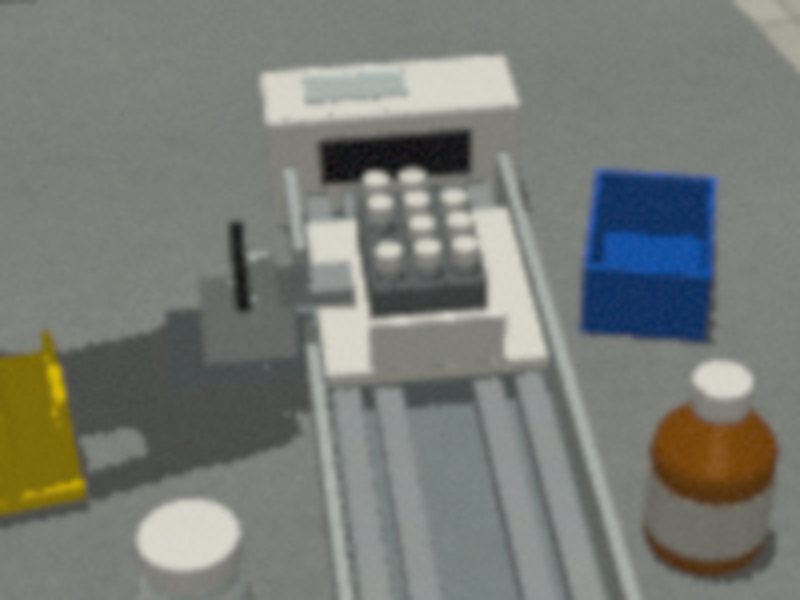

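View pics/scene_b.png

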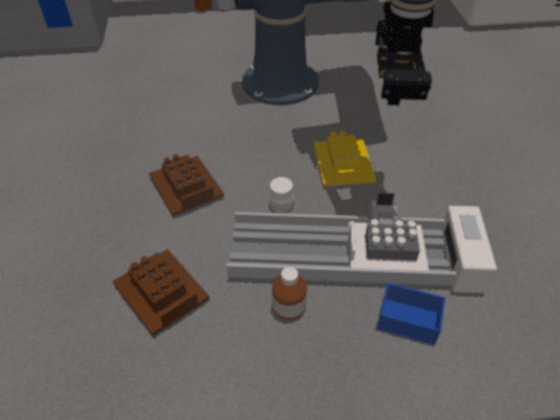

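The bolt bar lies over the board at (330,280) in the side crop. The carrier is level against nothing but its notches, and the jar, bottle and tip box are where they were. The arm is clear.

```bash
python3 -c "
from plant import manip
print(manip.sign_off())"
```

```text
the job is handed in; nothing more can be done
None
```

I pushed the white carrier home, then pushed the bolt in until it stopped. I used only the shut fingertips and handed the job in at about 12 s.

- **Carrier:** I pushed the lip at 0.05 m/s, slowing to about 0.02 m/s at the end, with forces of about 2 to 5 N. At the notches the board and tube tops dropped 6 mm. I took the drop from the camera depth, since the force showed no clear step. They were still at that height after the bolt push.
- **Bolt:** It moved easily at 2 to 3 N, then stopped dead, with about 11 N giving no further travel. In the last pictures the bar lies over the board's edge.
- **Surroundings:** The last pictures show the jar, bottle and tip box where they stood, and the arm well clear with no force on it.

**Small disagreements:** the plate moved only about 25.5 mm by camera. That fits full travel only if the bolt started close to 5 mm in, and its measured starting position agrees with that. My deck centre line also seems to be 2 to 3 mm off sideways, which did not matter for the pushes.

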